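Dial open the bench lock and show it over the log book

TASK

The bench padlock standing in its wooden stand is locked: leave it standing there and turn its dial, feeling for the notch clicks, until the pointer settles in the click where it points straight at the index rib and shackle. Then pull the shackle straight up until it is fully open, and keep lifting, so that the lock comes out of its stand hanging from the shackle. Finish while still holding it by the shackle: open, upright and still, its underside about 10 cm above the middle of the dark green notebook; leave the tape roll, the tin and the chamfer tool alone.

Things in the scene. Friction and masses are not known exactly. Their poses are not given: they have to be found in the camera images.
- lock: Dark steel padlock, 118 x 66 x 34 mm without dial and shackle, 0.5 kg, loose in the stand (2 mm play). Origin in its underside on the long centre line, z up. Its round end (radius 33 mm, centre at own x -29 mm) carries the dial on top; the square end at own +x carries the U shackle. An aluminium index rib lies on top along own x between them, at x 4 to 22 mm. Its weight is nearly under the shackle.
- lock_stand: Fixed plywood stand, 146 x 94 mm, 6 mm floor with a low wooden fence (top 16 mm above the bench) that keeps the lock from turning or sliding. Origin at bench height, under the lock's origin; same x direction as the lock.
- dial_grip (a point): On the dial's vertical axis, halfway up its black grip bar: 12 mm thick, 45 mm long with one pointed end, 26 mm tall (13 up, 13 down), standing on a flat disc of radius 28 mm. Site x axis points along the bar to the pointed end. Shackle's near face is 58 mm from the axis, its top 14 mm above the bar's: open the fingers about 40 mm only.
- bow (a point): Centre of the shackle's cross bar: 10 x 10 mm in section, 60 mm long, along the lock's own y, a 10 mm leg at each end (40 mm free between). When shut its underside is 36 mm above the lock's flat top with nothing beneath, so fingers can straddle it from above, closing along the lock's own x. It lies at own x +34 mm of the lock.
- dial (a joint): Dial angle, rad, positive counter-clockwise from above; 0 = pointer at the index rib, the only place that frees the shackle (about 0.1 either way). Notches click every 0.393 rad, 0 being one; about 0.1 N m to leave one; let go within 0.12 rad of a notch the dial snaps in and stays. Starts one to three notches positive (turn clockwise); stops at -1.3 and 1.75.
- shackle (a joint): How far the shackle is drawn up out of the lock, m: 0 shut, 0.024 fully open (hard stop). 1 N of friction, no spring. Off the right notch it moves only 3 mm and lifting it lifts the locked lock. At the right notch the lock's own weight draws it fully open as the shackle is lifted; while drawn, the dial stays in its notch.
- notebook: Dark green notebook lying flat and fixed on the bench, 181 mm (own x) by 132 mm (own y), 13 mm thick. Origin at the centre of its underside.
- tape: Bystander: roll of beige tape, 100 mm across, 25 mm high, loose. Origin at the centre of its underside.
- tin: Bystander: round flat tin, 66 mm across, 26 mm high, loose. Origin at the centre of its underside.
- chamfer_tool: Bystander: grey knurled hand tool, 80 mm long, 15 mm thick, lying loose. Origin at the centre of its underside.

How it is judged (in metres and radians):
On the way, in this order (a step that is already met when the one before it is completed fails the run):
1. with the lock standing in its stand, the dial rests in the notch that points at the index rib (value of joint dial between -0.13 and 0.13 rad and height (world z) of lock below 0.012 m and value of joint shackle below 0.01 m), for 0.3 s.
2. the shackle is pulled fully open (value of joint shackle above 0.02 m), for 0.2 s.
At the end, for the whole second after the job is handed in: Fingers hold the lock by the shackle (within 40 mm of the bar's middle); shackle open 18 mm or more, dial within 0.2 rad of the index; underside 60 to 170 mm above the bench, origin within 60 mm of the notebook's centre, tilt under 0.4 rad, under 3 cm/s, touching neither notebook nor stand (value of joint shackle above 0.018 m and value of joint dial between -0.2 and 0.2 rad and horizontal distance between lock and notebook below 0.06 m and height (world z) of lock between 0.06 and 0.17 m and angle between lock's own z axis and vertical below 0.4 rad and distance between the grasp point and bow below 0.04 m and contact force between the fingers and lock above 2 N and contact force between lock and notebook below 0.2 N and contact force between lock and lock_stand below 0.2 N and linear speed of lock below 0.03 m/s); the arm keeps its last pose, push and grip.
It fails at once if the tape roll is disturbed (moved more than 30 mm) (distance of tape from where it was at the start of the episode above 0.03 m).
It fails at once if the tin is disturbed (moved more than 30 mm) (distance of tin from where it was at the start of the episode above 0.03 m).
It fails at once if the chamfer tool is disturbed (moved more than 30 mm) (distance of chamfer_tool from where it was at the start of the episode above 0.03 m).
It also fails if it takes over 51 s, if anything falls off the work surface, if the arm or the gripper's body presses on something with over 40 N, if the wrist force passes 120 N, or if a joint passes its speed limit or range.

ROBOT

A 6-joint arm with a two-finger parallel gripper is mounted at the origin on a cart in front of the work surface, level with it; the furniture and walls round the work are solid. World frame = base frame: x ahead of the robot, y to its left, z up, the work surface at z = 0. Lengths are in m, angles in degrees, forces in N, time in s.
With the tool pointing down it reaches from about 0.25 to 0.725 m from the base axis. Payload 9.7 kg.
Tool frame: the origin (TCP) lies on the centre line of the jaws, within the pads' length; the fingertips stand 14 mm ahead of it and the grasp point (between the pads) lies 5 mm behind it; z points along the fingers, y is the line along which they close (so a half turn about z gives the same grasp; the last joint's range is limited). The gripper opens to 85 mm and grips with 20 to 120 N. Pads are 22 mm wide; open, the fingers measure 114 mm over their backs; the gripper's body (76 mm by 85 mm) begins 54 mm behind the grasp point. The pads swing forward as they close: fully open they stand 13 mm farther back than shut.
Start: joints at [71.792, 4.979, 10.078, 95.1, 0, 90], TCP at [0.172, 0.522, 0.245] pointing down, gripper open.
Joint ranges: [-179.16, 179.16], [-48.56, 103.87], [-65.8, 70.77], [-126.05, 130.52], [-82.76, 87.17], [-180, 180]. Speed limits (degrees/s): [127.2, 127.2, 147.25, 180, 180, 180].

INTERFACE

Orientations are given as [roll, pitch, yaw] about the fixed x, y, z axes, in that order (R = Rz(yaw) Ry(pitch) Rx(roll)).
In Python, from workcell import bot, camera, get_calibration, ticket gives the robot as it stands. The module is installed in compiled form; this text tells all that it offers.
- The arm moves only by the tool send_rows, never from a script. Its arguments are lists of equal length, an entry for each row: "linear": the shift along the tool's x, y, z in m, a list of three; "twist": the turn, a rotation vector about the tool's x, y, z in units of 10 degrees (1.0 is 10 degrees), a list of three; "gripper": the opening in per cent of the stroke, from 0 (shut) to 100 (fully open). In form: {"linear": [[x, y, z], ...], "twist": [[wx, wy, wz], ...], "gripper": [gripper, ...]}. A call has 1 to 8 rows; each row shifts and turns the commanded pose from where the row before left it, along the tool's axes as they then stand; what a row does not reach is not made up. A row lasts 1/8 s, in which the tool goes at most 62.5 mm and 10.7 degrees, less where a joint would pass 70% of its speed; a pose out of reach is approached as far as the arm can. A call with a gripper value outside its range is refused whole. The fingers move at their own pace and stop on an object; "grip_force" is the grip in N (left out, the last holds). Time passes only in rows, so rows that do not move let the fingers close. It gives the time, the measured TCP pose, the force, the opening and the grip force at its end, in the units of the state.
- bot.get_obs(): the state, without advancing time (a new reading comes with each control period).
- camera(name): name is "side" or "top"; returns the picture (420x560x3 uint8, red, green, blue); there is no depth.
- get_calibration(name): a dict with "fx", "fy", "cx", "cy" (pixels), "origin" and "orientation" of the camera in the world. Camera axes: x right, y down, z forward; pixel columns grow to the right and rows downward; lengths in m; the calibration is good to about 2 mm. A picture is of the moment at which its call begins. get_calibration takes no time and is no camera call.
- ticket.job_done(): hands the job in; it is judged then, once.
The state is a dict: "time": time; "q": joint angles; "qd": joint speeds; "joint_efforts": joint torques, N m; "ee_pos": TCP position; "tcp_rot": TCP orientation; "wrist_force": force on the tool from outside, world axes, zero at the start; "torque": the same for the moment, N m; "opening": finger opening in m; "grasp_force": force on a finger pad.
Only numpy, scipy, OpenCV 4.12 (cv2) and the standard library are available. Lean on these libraries where they do the work, as an engineer would, in place of code of your own. Each camera call takes 0.05 s, during which the arm holds its last target. There are 200 camera calls.

## Working session

There is one attempt and no reset: what is moved stays moved. The work goes in short steps, Python scripts to look and compute and a tool call to move; the robot and the scene stay as the last step left them, time stands still between calls to the robot, and variables do not carry over. Pictures are saved under pics/ and viewed, at most 10 in all, crops included, and the job is handed in when it is done.

Besides the shell and the picture viewer there is one more tool, called after "Emit:" by a JSON object that holds its "method" and its "body", one argument or row to a line. send_rows: Moves the arm, as the interface text tells. Its arguments: {"type":"object","properties":{"linear":{"type":"array"},"twist":{"type":"array"},"gripper":{"type":"array"},"grip_force":{"type":"number"}},"required":["linear","twist","gripper"]}

```bash
mkdir -p pics
python3 - <<'E'
from workcell import bot,camera,get_calibration
import cv2,numpy as np
for n in("top","side"):
    im=camera(n); cv2.imwrite(f"pics/{n}0.png",im[:,:,::-1]); print(n,get_calibration(n))
o=bot.get_obs(); print(o)
E
```

```text
top {'fx': 518.261797452357, 'fy': 518.261797452357, 'cx': 278.73134410804704, 'cy': 206.4010937776705, 'origin': array([ 0.46036838, -0.00392754,  1.2031222 ]), 'orientation': array([-175.65530657,    0.54584735,  -90.44968897])}
side {'fx': 493.5590100751125, 'fy': 493.5590100751125, 'cx': 282.1674645907621, 'cy': 208.60023329465582, 'origin': array([ 0.11230824, -0.93769066,  0.83884606]), 'orientation': array([-126.25269802,   -0.74817726,  -24.06905274])}
{'time': 0.1, 'q': array([7.17927596e+01, 5.00884441e+00, 1.00399768e+01, 9.50974752e+01,
       8.15444033e-04, 8.99998001e+01]), 'qd': array([-0.05355175, -0.06030633,  0.1342185 ,  0.02400806,  0.08967824,
        0.01791222]), 'joint_efforts': array([ 7.26885519e-04, -5.21566272e+01,  4.65651083e+01,  1.60525949e-02,
        3.74936860e-05, -2.41881276e-05]), 'ee_pos': array([0.17179443, 0.52230563, 0.24465414]), 'tcp_rot': array([-1.79933657e+02, -8.15674954e-04,  1.61792959e+02]), 'wrist_force': array([-0.14230405,  0.07824965,  0.78076681]), 'torque': array([-0.01242089, -0.04447292, -0.01088008]), 'grasp_force': 0.0, 'opening': 0.08566700059757576}
```

View pics/top0.png

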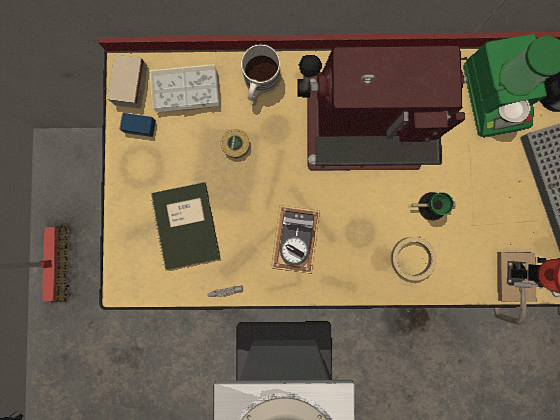

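View pics/side0.png

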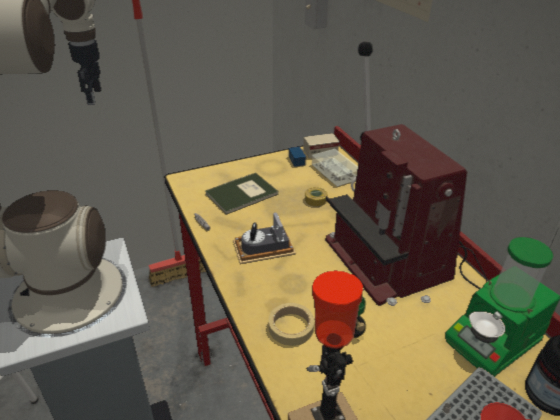

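The top view shows the lock near (296,240), with its dial at (293,250) and shackle at (297,222). The notebook is at (186,226), the tape at (413,259), the tin at (236,143) and the chamfer tool at (225,292). In the side view the lock is at (265,240). I'll zoom in on the lock in both views.

Run:
```python
import cv2,numpy as np
t=cv2.imread("pics/top0.png")[198:280,262:332]; s=cv2.imread("pics/side0.png")[205:270,225:305]
a=cv2.resize(t,None,fx=7,fy=7,interpolation=cv2.INTER_CUBIC)
b=cv2.resize(s,None,fx=8,fy=8,interpolation=cv2.INTER_CUBIC)
for k in range(0,70,10): cv2.putText(a,str(262+k),(k*7,10),0,.35,(0,0,255)); cv2.line(a,(k*7,10),(k*7,18),(0,0,255))
for k in range(0,82,10): cv2.putText(a,str(198+k),(0,k*7+4),0,.35,(255,0,0))
for k in range(0,80,10): cv2.putText(b,str(225+k),(k*8,10),0,.35,(0,0,255)); cv2.line(b,(k*8,10),(k*8,18),(0,0,255))
for k in range(0,65,10): cv2.putText(b,str(205+k),(0,k*8+4),0,.35,(255,0,0))
cv2.imwrite("pics/tz.png",a);cv2.imwrite("pics/sz.png",b)
```

```text
(no output)
```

View pics/tz.png

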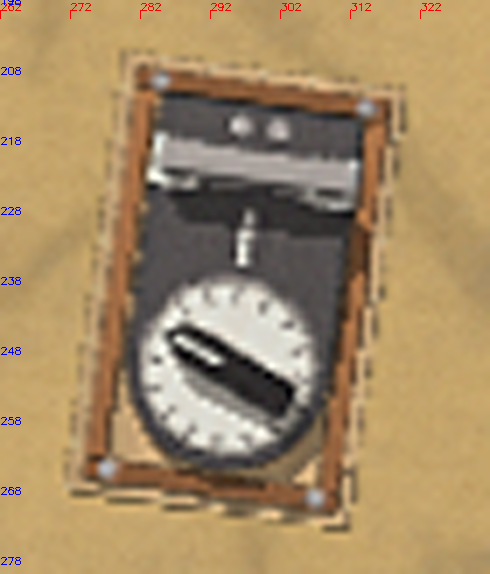

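View pics/sz.png

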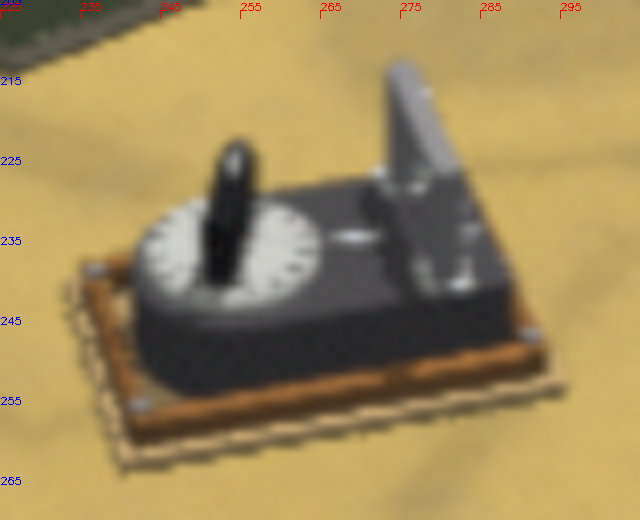

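The top crop shows the dial centre at crop (228,367). The pointer's tip is up and to the left, about 68° counter-clockwise of the rib, so three notches. The shackle bar is at (257,161) and the fence nails are visible. The side crop shows the disc at (227,250) and the bar top at about (432,115). Next I'll triangulate.

```bash
cat > h.py <<'E'
import numpy as np,cv2
from workcell import get_calibration
from scipy.spatial.transform import Rotation as R
def ray(n,p):
    c=get_calibration(n); d=np.array([(p[0]-c['cx'])/c['fx'],(p[1]-c['cy'])/c['fy'],1])
    return np.array(c['origin']),R.from_euler('xyz',c['orientation'],degrees=True).apply(d)
def plane(n,p,z):
    o,d=ray(n,p); return o+d*(z-o[2])/d[2]
def tri(pt,ps):
    o1,a=ray('top',pt);o2,b=ray('side',ps)
    t=np.linalg.lstsq(np.c_[a,-b],o2-o1,rcond=None)[0]
    p,q=o1+a*t[0],o2+b*t[1]; return (p+q)/2,np.linalg.norm(p-q)
T=lambda x,y:(262+(x+.5)/7-.5,198+(y+.5)/7-.5)
S=lambda x,y:(225+(x+.5)/8-.5,205+(y+.5)/8-.5)
E
python3 - <<'E'
from h import *
np.set_printoptions(precision=4,suppress=True)
print("disc",tri(T(228,367),S(227,250)),plane('top',T(228,367),.046),plane('side',S(227,250),.046))
print("bow top",tri(T(257,161),S(432,115)),plane('top',T(257,161),.086),plane('side',S(432,115),.086))
tip=plane('top',T(170,333),.072);end=plane('top',T(288,390),.072)
print("tip/end",tip,end,np.degrees(np.arctan2(*(tip-end)[1::-1])))
print("tip tri",tri(T(170,333),S(240,145)))
N=[plane('top',T(*p),.016) for p in[(161,81),(367,107),(107,467),(315,497)]]
N2=[plane('side',S(*p),.016) for p in[(140,405),(95,270),(530,335)]]
print("nails",np.array(N),np.mean(N,0),"\nside nails BR?,",np.array(N2), (N2[1]+N2[2])/2)
print("nail tri",tri(T(315,497),S(140,405)),tri(T(107,467),S(95,270)),tri(T(367,107),S(530,335)))
N=np.array(N);d=N[0]-N[2]+N[1]-N[3];print("yaw",np.degrees(np.arctan2(d[1],d[0])))
for n in('top','side'):
    im=cv2.imread(f'pics/{n}0.png');h=cv2.cvtColor(im,cv2.COLOR_BGR2HSV)
    m=cv2.inRange(h,(35,30,15),(95,255,90));
    nn,l,s,c=cv2.connectedComponentsWithStats(m)
    for i in range(1,nn):
        x,y,w,hh,ar=s[i]
        if ar>600 and x<300:
            cn=max(cv2.findContours((l==i).astype('u1'.replace('u1','uint8')),0,2)[0],key=cv2.contourArea)
            r=cv2.minAreaRect(cn);print(n,s[i],r)
            B=cv2.approxPolyDP(cv2.convexHull(cn),8,True)[:,0]
            P=np.array([plane(n,p,.013) for p in B]);print(B.tolist(),P[:,:2],P.mean(0))
E
```

```text
disc (array([ 0.4501, -0.0269,  0.0415]), np.float64(0.0014915284395068042)) [ 0.4508 -0.0271  0.046 ] [ 0.4475 -0.0318  0.046 ]
bow top (array([ 0.5151, -0.0362,  0.0824]), np.float64(0.0013293429141502746)) [ 0.5143 -0.0359  0.086 ] [ 0.5138 -0.0407  0.086 ]
tip/end [ 0.4617 -0.0087  0.072 ] [ 0.4438 -0.0451  0.072 ] 63.81616762652242
tip tri (array([ 0.4616, -0.0086,  0.0671]), np.float64(0.0002524538812439029))
nails [[ 0.5442 -0.0067  0.016 ]
 [ 0.5351 -0.0741  0.016 ]
 [ 0.4184  0.012   0.016 ]
 [ 0.4082 -0.0556  0.016 ]] [ 0.4765 -0.0311  0.016 ] 
side nails BR?, [[ 0.4076 -0.0577  0.016 ]
 [ 0.417   0.0098  0.016 ]
 [ 0.5335 -0.0753  0.016 ]] [ 0.4753 -0.0327  0.016 ]
nail tri (array([ 0.4082, -0.0557,  0.0141]), np.float64(0.00011713088184245149)) (array([0.4181, 0.0121, 0.0139]), np.float64(0.0005994743853999559)) (array([ 0.5347, -0.074 ,  0.0146]), np.float64(0.0010680022985414504))
yaw -8.378790290073438
top [ 152  183   68   86 1853] ((185.46798706054688, 225.48666381835938), (77.79316711425781, 55.1459846496582), 78.90628051757812)
[[204, 183], [219, 257], [166, 268], [152, 193]] [[0.6067 0.1792]
 [0.4359 0.1443]
 [0.4118 0.2657]
 [0.5845 0.2996]] [0.5097 0.2222 0.013 ]
side [ 207  174   69   37 1006] ((241.102783203125, 191.27398681640625), (25.16384506225586, 64.37262725830078), 69.44395446777344)
[[275, 190], [227, 210], [207, 192], [254, 174]] [[0.6001 0.1803]
 [0.436  0.141 ]
 [0.4109 0.249 ]
 [0.5751 0.2877]] [0.5055 0.2145 0.013 ]
```

The measurements agree: 
- Lock origin is about (0.4775, -0.032), yaw -8.4°.
- Dial is about (0.449, -0.028), with its grip bar at about 59–60°.
- Bow is about (0.511, -0.037).
- Notebook is about (0.509, 0.221).

I'll move above the dial first, then rotate.

Emit:
{"method": "send_rows", "body": {
  "linear": [
    [-0.036,-0.036,0],
    [-0.036,-0.036,0],
    [-0.036,-0.036,0],
    [-0.036,-0.036,0],
    [-0.036,-0.036,0],
    [-0.036,-0.036,0],
    [-0.036,-0.036,0],
    [-0.036,-0.036,0]
  ],
  "twist": [
    [0,0,0],
    [0,0,0],
    [0,0,0],
    [0,0,0],
    [0,0,0],
    [0,0,0],
    [0,0,0],
    [0,0,0]
  ],
  "gripper": [47,47,47,47,47,47,47,47],
  "grip_force": 40
}}

```text
time: 1.1
ee_pos: [0.3558, 0.1573, 0.2451]
tcp_rot: [180.0, 0.0, 161.8]
wrist_force: [0.8, 0.2, 0.4]
opening: 0.04
grasp_force: 0.0
```

Emit:
{"method": "send_rows", "body": {
  "linear": [
    [-0.036,-0.036,0],
    [-0.036,-0.036,0],
    [-0.036,-0.036,0],
    [-0.036,-0.036,0],
    [0,0,0],
    [0,0,0],
    [0,0,0],
    [0,0,0]
  ],
  "twist": [
    [0,0,0],
    [0,0,0],
    [0,0,0],
    [0,0,0],
    [0,0,0.8],
    [0,0,0.8],
    [0,0,0.8],
    [0,0,0.8]
  ],
  "gripper": [47,47,47,47,47,47,47,47]
}}

```text
time: 2.1
ee_pos: [0.4471, -0.023, 0.2449]
tcp_rot: [-180.0, -0.0, 129.5]
wrist_force: [-0.1, 0.6, 1.2]
opening: 0.0399
grasp_force: 0.0
```

Emit:
{"method": "send_rows", "body": {
  "linear": [
    [0,0,0],
    [0,0,0],
    [0,0,0],
    [0,0,0],
    [0,0,0],
    [0,0,0],
    [0,0,0],
    [0,0,0]
  ],
  "twist": [
    [0,0,0.9],
    [0,0,0.9],
    [0,0,0.9],
    [0,0,0.9],
    [0,0,0.9],
    [0,0,0.9],
    [0,0,0.9],
    [0,0,0.7]
  ],
  "gripper": [47,47,47,47,47,47,47,47]
}}

```text
time: 3.1
ee_pos: [0.4471, -0.0229, 0.245]
tcp_rot: [-180.0, 0.0, 59.5]
wrist_force: [0.3, -0.5, -0.8]
opening: 0.0401
grasp_force: 0.0
```

Emit:
{"method": "send_rows", "body": {
  "linear": [
    [-0.003,0.004,0.03],
    [0,0,0.04],
    [0,0,0.04],
    [0,0,0.03],
    [0,0,0.02],
    [0,0,0.01],
    [0,0,0.01],
    [0,0,0]
  ],
  "twist": [
    [0,0,0],
    [0,0,0],
    [0,0,0],
    [0,0,0],
    [0,0,0],
    [0,0,0],
    [0,0,0],
    [0,0,0]
  ],
  "gripper": [47,47,47,47,47,47,47,47]
}}

```text
time: 4.1
ee_pos: [0.449, -0.0275, 0.065]
tcp_rot: [-180.0, 0.0, 59.8]
wrist_force: [-0.8, -0.4, 0.4]
opening: 0.0399
grasp_force: 0.0
```

Run:
```python
from workcell import camera
import cv2,numpy as np
a=camera("top")[190:280,250:340,::-1];b=camera("side")[195:270,215:305,::-1]
cv2.imwrite("pics/c1.png",np.hstack([cv2.resize(x,(400,int(400*x.shape[0]/90)),interpolation=2)[:330] for x in(a,b)]))
```

```text
(no output)
```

View pics/c1.png

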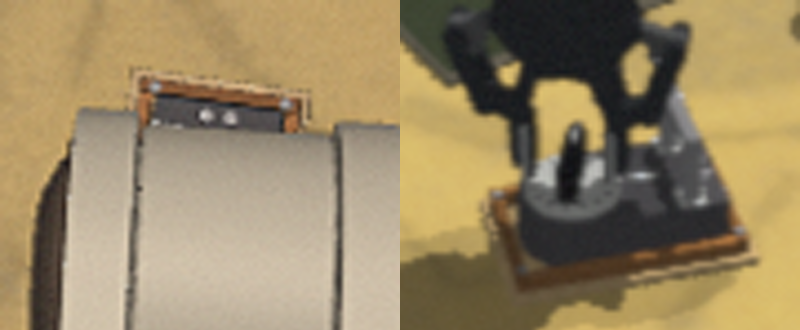

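The fingers straddle the black bar at crop (572,170) in the side view and clear the shackle. I'll close the gripper.

Emit:
{"method": "send_rows", "body": {
  "linear": [
    [0,0,0],
    [0,0,0],
    [0,0,0],
    [0,0,0],
    [0,0,0],
    [0,0,0]
  ],
  "twist": [
    [0,0,0],
    [0,0,0],
    [0,0,0],
    [0,0,0],
    [0,0,0],
    [0,0,0]
  ],
  "gripper": [30,20,10,5,5,5],
  "grip_force": 40
}}

```text
time: 4.95
ee_pos: [0.4495, -0.0276, 0.0657]
tcp_rot: [179.9, -0.0, 59.8]
wrist_force: [0.3, -0.2, 5.7]
opening: 0.0109
grasp_force: 44.3
```

```bash
python3 -c "
from workcell import bot;o=bot.get_obs();print(o['opening'],o['grasp_force'],o['wrist_force'],o['torque'],o['tcp_rot'],o['ee_pos'])"
```

```text
0.010927728375115764 44.264806509017944 [ 0.25504757 -0.23600794  5.66234167] [-0.17712865 -0.06607069 -0.03602487] [ 1.79947196e+02 -1.99815920e-02  5.97874570e+01] [ 0.44954271 -0.02757731  0.06574222]
```

Emit:
{"method": "send_rows", "body": {
  "linear": [
    [0,0,-0.001],
    [0,0,0],
    [0,0,0],
    [0,0,0],
    [0,0,0],
    [0,0,0],
    [0,0,0]
  ],
  "twist": [
    [0,0,0],
    [0,0,0.5],
    [0,0,0.5],
    [0,0,0.5],
    [0,0,0.5],
    [0,0,0.25],
    [0,0,0]
  ],
  "gripper": [5,5,5,5,5,5,5]
}}

```text
time: 5.82
ee_pos: [0.4486, -0.0273, 0.0658]
tcp_rot: [-179.9, 0.1, 37.3]
wrist_force: [-1.5, 0.8, -1.4]
opening: 0.011
grasp_force: 43.5
```

```bash
cat > o.py <<'E'
from workcell import bot;import numpy as np
np.set_printoptions(precision=4,suppress=True);o=bot.get_obs();print(o['opening'],o['grasp_force'],o['wrist_force'],o['torque'],o['tcp_rot'],o['ee_pos'],o['q'])
E
python3 o.py
```

```text
0.011038503211604963 43.49741220474243 [-1.5048  0.823  -1.3791] [ 0.1155  0.2058 -0.0581] [-179.9269    0.0527   37.3223] [ 0.4486 -0.0273  0.0658] [ -3.495   -8.3975 -22.8478  75.6374   0.0209 139.1826]
```

Emit:
{"method": "send_rows", "body": {
  "linear": [
    [0,0,0],
    [0,0,0],
    [0,0,0],
    [0,0,0]
  ],
  "twist": [
    [0,0,0.5],
    [0,0,0.5],
    [0,0,0],
    [0,0,0]
  ],
  "gripper": [5,5,5,5]
}}

```text
time: 6.32
ee_pos: [0.4488, -0.0275, 0.0659]
tcp_rot: [-180.0, 0.1, 27.4]
wrist_force: [-2.6, 0.1, -1.3]
opening: 0.0109
grasp_force: 43.3
```

```bash
python3 o.py
```

```text
0.010865722967218576 43.28718423843384 [-2.6153  0.1457 -1.297 ] [0.0928 0.3434 0.0476] [-179.975     0.0547   27.4277] [ 0.4488 -0.0275  0.0659] [ -3.5051  -8.3987 -22.8354  75.6231  -0.0066 149.0673]
```

Emit:
{"method": "send_rows", "body": {
  "linear": [
    [0,0,0],
    [0,0,0],
    [0,0,0],
    [0,0,0],
    [0,0,0],
    [0,0,0],
    [0,0,0],
    [0,0,0]
  ],
  "twist": [
    [0,0,0.6],
    [0,0,0.65],
    [0,0,0.6],
    [0,0,0.6],
    [0,0,0.6],
    [0,0,0.5],
    [0,0,0],
    [0,0,0]
  ],
  "gripper": [5,5,5,5,5,5,5,5]
}}

```text
time: 7.32
ee_pos: [0.4476, -0.0401, 0.0717]
tcp_rot: [-177.8, -0.2, -6.3]
wrist_force: [-18.3, 55.6, 48.5]
opening: 0.011
grasp_force: 94.4
```

```bash
python3 o.py
```

```text
0.010974912015696359 94.4277045596391 [-18.3188  55.6435  48.5155] [13.0335  3.5371  0.3199] [-177.8386   -0.1574   -6.2601] [ 0.4476 -0.0401  0.0717] [ -6.4263  -8.7995 -22.5617  76.0867   2.1619 179.8337]
```

The last joint hit its limit: q6 reaches 180 at yaw -3.5°. I'll back off now, then regrasp half a turn round.

Emit:
{"method": "send_rows", "body": {
  "linear": [
    [0,0,0],
    [0,0,0],
    [0,0,0]
  ],
  "twist": [
    [0,0,-0.6],
    [0,0,0],
    [0,0,0]
  ],
  "gripper": [5,5,5]
}}

```text
time: 7.7
ee_pos: [0.4477, -0.0401, 0.0717]
tcp_rot: [-177.9, -0.4, -0.2]
wrist_force: [-17.1, 54.3, 48.0]
opening: 0.0112
grasp_force: 92.8
```

```bash
python3 o.py
```

```text
0.011225466019489061 92.78151288628578 [-17.0526  54.271   48.0414] [12.723   3.3929  0.2414] [-177.9149   -0.3933   -0.2279] [ 0.4477 -0.0401  0.0717] [ -6.3981  -8.8019 -22.5674  76.0677   2.1153 173.8257]
```

Emit:
{"method": "send_rows", "body": {
  "linear": [
    [0,-0.003,0],
    [0,-0.003,0.001],
    [0,-0.003,0.001],
    [0,0,0]
  ],
  "twist": [
    [0,0,0],
    [0,0,0],
    [0,0,0],
    [0,0,0]
  ],
  "gripper": [5,5,5,5]
}}

```text
time: 8.2
ee_pos: [0.4482, -0.0339, 0.0684]
tcp_rot: [-178.3, -0.4, -0.3]
wrist_force: [-9.6, 36.0, 31.8]
opening: 0.0112
grasp_force: 57.5
```

```bash
python3 o.py
```

```text
0.011157589479150302 57.49546795486822 [-9.6073 36.0005 31.805 ] [8.3337 1.8507 0.132 ] [-178.3275   -0.3839   -0.3341] [ 0.4482 -0.0339  0.0684] [ -5.3466  -8.7895 -22.9152  75.6381   1.6997 174.9854]
```

Emit:
{"method": "send_rows", "body": {
  "linear": [
    [0,-0.003,0],
    [0,-0.003,0],
    [0,-0.002,0],
    [0,0,0]
  ],
  "twist": [
    [0,0,0],
    [0,0,0],
    [0,0,0],
    [0,0,0]
  ],
  "gripper": [5,5,5,5]
}}

```text
time: 8.7
ee_pos: [0.4484, -0.0301, 0.0666]
tcp_rot: [-178.9, -0.3, -0.5]
wrist_force: [-0.4, 9.4, 11.8]
opening: 0.0107
grasp_force: 45.0
```

```bash
python3 o.py
```

```text
0.01072742335938384 45.00595450401306 [-0.4081  9.4439 11.7735] [ 2.0502  0.04   -0.0095] [-178.93     -0.3296   -0.5092] [ 0.4484 -0.0301  0.0666] [ -4.4995  -8.7656 -23.0891  75.4222   1.0903 176.009 ]
```

Emit:
{"method": "send_rows", "body": {
  "linear": [
    [0,-0.002,0],
    [0,0,0],
    [0,0,0],
    [0,0,0],
    [0,0,0]
  ],
  "twist": [
    [-0.1,0,0],
    [0,0,0],
    [0,0,0],
    [0,0,0],
    [0,0,0]
  ],
  "gripper": [5,5,47,47,47]
}}

```text
time: 9.32
ee_pos: [0.4468, -0.0297, 0.0644]
tcp_rot: [179.9, -0.1, -0.7]
wrist_force: [0.3, -0.8, -0.4]
opening: 0.04
grasp_force: 0.0
```

```bash
python3 o.py
```

```text
0.04002751353506025 0.0 [ 0.2983 -0.7919 -0.3964] [-0.0578 -0.0211  0.0605] [179.8902  -0.0599  -0.6828] [ 0.4468 -0.0297  0.0644] [ -3.733   -8.7494 -23.3159  75.3678  -0.1064 176.9498]
```

Emit:
{"method": "send_rows", "body": {
  "linear": [
    [0,0,-0.02],
    [0,0,-0.03],
    [0,0,-0.04],
    [0,0,-0.03],
    [-0.06,0,0],
    [-0.06,0,0],
    [-0.06,0,0]
  ],
  "twist": [
    [0,0,0],
    [0,0,0],
    [0,0,0],
    [0,0,-0.9],
    [0,0,0],
    [0,0,0],
    [0,0,0]
  ],
  "gripper": [47,47,47,47,47,47,47]
}}

```text
time: 10.2
ee_pos: [0.2669, -0.0554, 0.1841]
tcp_rot: [179.9, -0.0, 8.4]
wrist_force: [-0.4, -0.6, 1.1]
opening: 0.0402
grasp_force: 0.0
```

```bash
python3 o.py
python3 - <<'E'
from workcell import camera
import cv2,numpy as np
A=camera("top");B=camera("side");cv2.imwrite("pics/top2.png",A[:,:,::-1]);cv2.imwrite("pics/side2.png",B[:,:,::-1])
a=A[198:280,262:332,::-1];b=B[205:270,225:305,::-1]
a=cv2.resize(a,(400,int(400*82/70)),interpolation=2);b=cv2.resize(b,(400,int(400*65/80)),interpolation=2)
b=np.vstack([b,np.zeros((len(a)-len(b),400,3),'uint8')])
cv2.imwrite("pics/c2.png",np.hstack([a,b]))
E
```

```text
0.040190258930481226 0.0 [-0.3537 -0.6479  1.0767] [-0.0139  0.0606  0.0498] [179.8773  -0.0342   8.3528] [ 0.2669 -0.0554  0.1841] [-11.625  -34.7446 -28.2929  96.3776  -0.1036 160.0222]
```

View pics/c2.png

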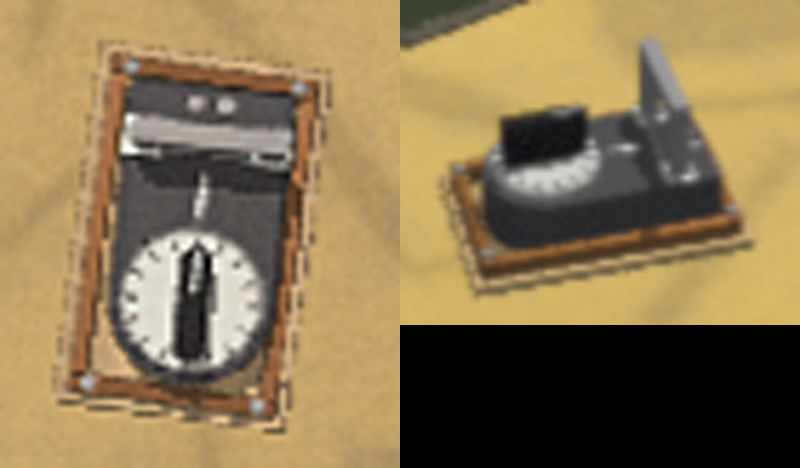

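The lock still stands in its stand. The pointer runs from (192,360) to (196,240) in the crop, nearly at the rib but possibly a few degrees short. I'll measure it.

Run:
```python
from h import *
im=cv2.imread('pics/top2.png');
f=lambda x,y:(262+(x+.5)/5.714-.5,198+(y+.5)/5.714-.5)
a,b=plane('top',f(196,238),.072),plane('top',f(192,360),.072)
print('bar by eye',a,b,np.degrees(np.arctan2(*(a-b)[1::-1])))
g=cv2.cvtColor(im,cv2.COLOR_BGR2GRAY)
yy,xx=np.mgrid[:420,:560]; c=(295.4,250)
m=(g<70)&(np.hypot(xx-c[0],yy-c[1])<13)
P=np.c_[xx[m],yy[m]].astype(float);w=(90-g[m]).astype(float)
P3=np.array([plane('top',p,.072)[:2] for p in P]);mu=np.average(P3,0,w);C=np.cov(P3.T,aweights=w);v=np.linalg.eigh(C)[1][:,1]
v*=np.sign(v[0]);print(m.sum(),'bar',mu,np.degrees(np.arctan2(v[1],v[0])),np.sqrt(np.linalg.eigvalsh(C)))
# white disc centre
m=(im.min(2)>140)&(np.hypot(xx-294,yy-250)<16)
h=cv2.convexHull(np.c_[xx[m],yy[m]].astype(np.int32));e=cv2.minEnclosingCircle(h);print('disc',e,plane('top',e[0],.046))
r=[plane('top',f(*p),.041) for p in((200,217),(205,172))];print('rib',r,np.degrees(np.arctan2(*(r[1]-r[0])[1::-1])))
```

```text
bar by eye [ 0.47435294 -0.03062899  0.072     ] [ 0.42810304 -0.02863056  0.072     ] -2.4741782350493593
73 bar [ 0.44609438 -0.02934125] -5.371042472178744 [0.00388131 0.01110671]
disc ((294.382080078125, 248.55661010742188), 13.652914047241211) [ 0.45401309 -0.02767636  0.046     ]
rib [array([ 0.48293476, -0.03301245,  0.041     ]), array([ 0.50054349, -0.03515726,  0.041     ])] -6.944626858045297
```

Bar angle reads -2.5° to -5.4° against the rib at about -7.5°, so it may sit slightly short of the notch. I'll turn the tool half round (yaw 171.6°, q6 about 5°) and square the bar up.

Emit:
{"method": "send_rows", "body": {
  "linear": [
    [0,0,0],
    [0,0,0],
    [0,0,0],
    [0,0,0],
    [0,0,0],
    [0,0,0],
    [0,0,0],
    [0,0,0]
  ],
  "twist": [
    [0,0,-1.02],
    [0,0,-1.02],
    [0,0,-1.02],
    [0,0,-1.02],
    [0,0,-1.02],
    [0,0,-1.02],
    [0,0,-1.02],
    [0,0,-1.02]
  ],
  "gripper": [47,47,47,47,47,47,47,47]
}}

```text
time: 11.3
ee_pos: [0.2689, -0.0554, 0.1842]
tcp_rot: [179.9, 0.1, 90.3]
wrist_force: [-0.1, -0.4, 0.5]
opening: 0.0401
grasp_force: 0.0
```

Emit:
{"method": "send_rows", "body": {
  "linear": [
    [0,0,0],
    [0,0,0],
    [0,0,0],
    [0,0,0],
    [0,0,0],
    [0,0,0],
    [0,0,0],
    [0,0,0]
  ],
  "twist": [
    [0,0,-1.02],
    [0,0,-1.02],
    [0,0,-1.02],
    [0,0,-1.02],
    [0,0,-1.02],
    [0,0,-1.02],
    [0,0,-1.02],
    [0,0,-1.02]
  ],
  "gripper": [47,47,47,47,47,47,47,47]
}}

```text
time: 12.3
ee_pos: [0.2689, -0.0554, 0.1842]
tcp_rot: [-179.9, 0.1, 171.9]
wrist_force: [-0.2, 0.1, -0.2]
opening: 0.0402
grasp_force: 0.0
```

Emit:
{"method": "send_rows", "body": {
  "linear": [
    [-0.044,0.0135,0],
    [-0.044,0.0135,0],
    [-0.044,0.0135,0],
    [-0.043,0.0135,0],
    [0,0,0]
  ],
  "twist": [
    [0,0,0],
    [0,0,0],
    [0,0,0],
    [0,0,0],
    [0,0,0]
  ],
  "gripper": [47,47,47,47,47]
}}

```text
time: 12.92
ee_pos: [0.4517, -0.0273, 0.1828]
tcp_rot: [-179.9, -0.1, 171.6]
wrist_force: [-0.8, 0.3, -0.5]
opening: 0.0403
grasp_force: 0.0
```

```bash
python3 o.py
```

```text
0.04034193012813407 0.0 [-0.8461  0.3043 -0.4667] [-0.0237  0.0537 -0.0084] [-179.8968   -0.0573  171.5684] [ 0.4517 -0.0273  0.1828] [ -3.3987  -9.1079 -10.5173  88.6567  -0.0977   5.0329]
```

Emit:
{"method": "send_rows", "body": {
  "linear": [
    [0.003,-0.001,0.03],
    [0,0,0.04],
    [0,0,0.027],
    [0,0,0.015],
    [0,0,0.005],
    [0,0,0],
    [0,0,0],
    [0,0,0]
  ],
  "twist": [
    [0,0,0],
    [0,0,0],
    [0,0,0],
    [0,0,0],
    [0,0,0],
    [0,0,0],
    [0,0,0],
    [0,0,0]
  ],
  "gripper": [47,47,47,47,47,30,20,12]
}}

```text
time: 13.92
ee_pos: [0.4474, -0.0282, 0.0686]
tcp_rot: [-180.0, 0.2, 171.5]
wrist_force: [-0.0, 2.8, 5.3]
opening: 0.0111
grasp_force: 38.5
```

Emit:
{"method": "send_rows", "body": {
  "linear": [
    [0,0,0],
    [0,0,0],
    [0,0,0],
    [0,0,0]
  ],
  "twist": [
    [0,0,0],
    [0,0,0],
    [0,0,0],
    [0,0,0]
  ],
  "gripper": [5,5,5,5]
}}

```text
time: 14.42
ee_pos: [0.4474, -0.0282, 0.0686]
tcp_rot: [-180.0, 0.2, 171.5]
wrist_force: [-0.2, 3.4, 7.2]
opening: 0.011
grasp_force: 38.9
```

```bash
python3 o.py
```

```text
0.010986487560937955 38.87495040893555 [-0.2304  3.3982  7.222 ] [0.6042 0.055  0.137 ] [-179.9596    0.1964  171.5326] [ 0.4474 -0.0282  0.0686] [ -3.5721  -8.9156 -22.9846  75.7387  -0.057    4.8953]
```

Emit:
{"method": "send_rows", "body": {
  "linear": [
    [0,0,0],
    [0,0,0],
    [0,0,-0.03],
    [0,0,-0.04],
    [0,0,-0.05],
    [0.05,0,0],
    [0.06,0,0],
    [0.05,0,0]
  ],
  "twist": [
    [0,0,0],
    [0,0,0],
    [0,0,0],
    [0,0,0],
    [0,0,0],
    [0,0,0],
    [0,0,0],
    [0,0,0]
  ],
  "gripper": [47,47,47,47,47,47,47,47]
}}

```text
time: 15.42
ee_pos: [0.2865, -0.0046, 0.1871]
tcp_rot: [-179.9, 0.1, 171.5]
wrist_force: [-0.0, 0.1, 1.2]
opening: 0.04
grasp_force: 0.0
```

```bash
python3 o.py
python3 - <<'E'
from workcell import camera
import cv2,numpy as np
A=camera("top");B=camera("side");cv2.imwrite("pics/top3.png",A[:,:,::-1]);cv2.imwrite("pics/side3.png",B[:,:,::-1])
a=A[198:280,262:332,::-1];b=B[205:270,225:305,::-1]
a=cv2.resize(a,(400,int(400*82/70)),interpolation=2);b=cv2.resize(b,(400,int(400*65/80)),interpolation=2)
b=np.vstack([b,np.zeros((len(a)-len(b),400,3),'uint8')])
cv2.imwrite("pics/c3.png",np.hstack([a,b]))
E
```

```text
0.0399930022276073 0.0 [-0.0306  0.1304  1.1542] [-0.0362 -0.0075  0.0069] [-179.895     0.0752  171.4885] [ 0.2865 -0.0046  0.1871] [ -0.8137 -32.6089 -26.7908  95.7577  -0.1141   7.6978]
```

View pics/c3.png

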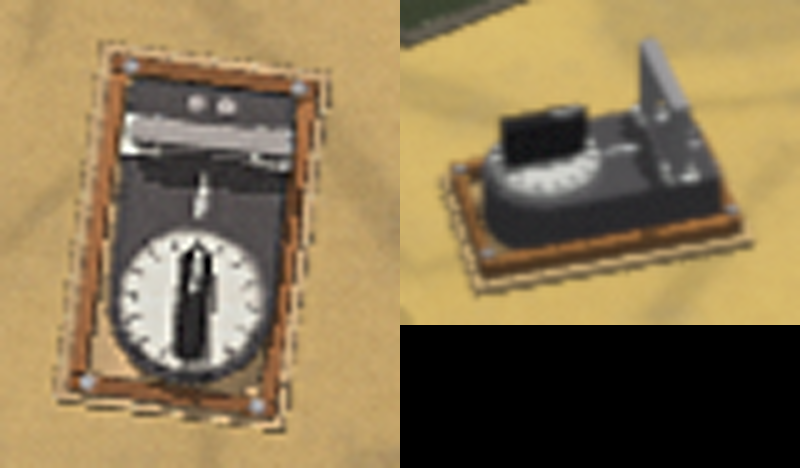

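The dial reads the same before and after the squaring, so it has settled in the zero notch at the rib. Next I'll turn 89°, go over the bow and descend with the fingers 30 mm open.

Emit:
{"method": "send_rows", "body": {
  "linear": [
    [0,0,0],
    [0,0,0],
    [0,0,0],
    [0,0,0],
    [0,0,0],
    [0,0,0],
    [0,0,0],
    [0,0,0]
  ],
  "twist": [
    [0,0,1.02],
    [0,0,1.02],
    [0,0,1.02],
    [0,0,1.02],
    [0,0,1.02],
    [0,0,1.02],
    [0,0,1.02],
    [0,0,1.02]
  ],
  "gripper": [35,35,35,35,35,35,35,35]
}}

```text
time: 16.52
ee_pos: [0.2887, -0.0048, 0.1872]
tcp_rot: [179.9, 0.1, 89.6]
wrist_force: [0.0, 0.6, -1.0]
opening: 0.0299
grasp_force: 0.0
```

Emit:
{"method": "send_rows", "body": {
  "linear": [
    [0,0,0],
    [-0.001,0.046,0],
    [0,0.046,0],
    [-0.001,0.046,0],
    [0,0.045,0],
    [-0.001,0.045,0],
    [0,0,0]
  ],
  "twist": [
    [0,0,0.74],
    [0,0,0],
    [0,0,0],
    [0,0,0],
    [0,0,0],
    [0,0,0],
    [0,0,0]
  ],
  "gripper": [35,35,35,35,35,35,35]
}}

```text
time: 17.4
ee_pos: [0.5161, -0.0379, 0.1854]
tcp_rot: [-179.9, 0.1, 82.5]
wrist_force: [-1.1, 1.4, -0.4]
opening: 0.0301
grasp_force: 0.0
```

```bash
python3 o.py
```

```text
0.030061964753760863 0.0 [-1.0672  1.3559 -0.3524] [-0.0132  0.0159 -0.0092] [-179.923     0.1158   82.4842] [ 0.5161 -0.0379  0.1854] [-4.1419 -0.2087 -1.9227 88.3697 -0.111  93.374 ]
```

Emit:
{"method": "send_rows", "body": {
  "linear": [
    [0,-0.003,0],
    [0,0,0.03],
    [0,0,0.035],
    [0,0,0.02],
    [0,0,0.014],
    [0,0,0.01],
    [0,0,0]
  ],
  "twist": [
    [0,0,0],
    [0,0,0],
    [0,0,0],
    [0,0,0],
    [0,0,0],
    [0,0,0],
    [0,0,0]
  ],
  "gripper": [35,35,35,35,35,35,35]
}}

```text
time: 18.27
ee_pos: [0.5109, -0.0371, 0.0786]
tcp_rot: [179.9, 0.1, 82.5]
wrist_force: [0.1, -0.5, -0.1]
opening: 0.0299
grasp_force: 0.0
```

```bash
python3 o.py
python3 - <<'E'
from workcell import camera
import cv2
b=camera("side")[185:270,220:320,::-1];cv2.imwrite("pics/c4.png",cv2.resize(b,(600,510),interpolation=2))
E
```

```text
0.029920913489114388 0.0 [ 0.1401 -0.4532 -0.1024] [0.0002 0.021  0.027 ] [179.9148   0.0921  82.5114] [ 0.5109 -0.0371  0.0786] [ -4.1034  -0.1615 -13.6809  76.4011  -0.097   93.3851]
```

View pics/c4.png

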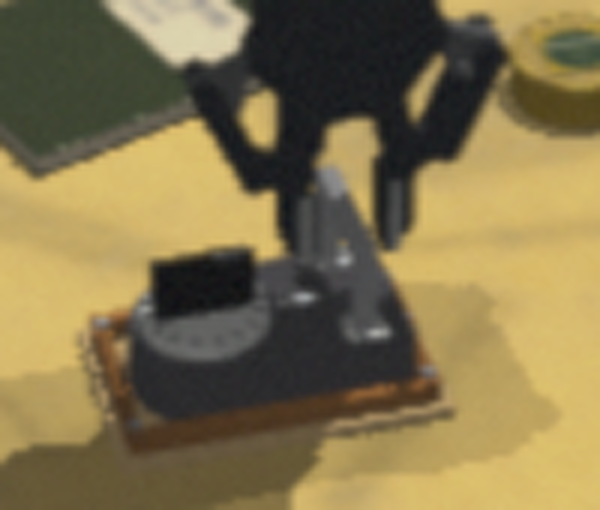

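The fingers straddle the cross bar: left finger at (305,225), right at (390,215), bar between them. I'll close with a firm grip.

Emit:
{"method": "send_rows", "body": {
  "linear": [
    [0,0,0.002],
    [0,0,0],
    [0,0,0],
    [0,0,0],
    [0,0,0],
    [0,0,0]
  ],
  "twist": [
    [0,0,0],
    [0,0,0],
    [0,0,0],
    [0,0,0],
    [0,0,0],
    [0,0,0]
  ],
  "gripper": [22,15,5,3,3,3],
  "grip_force": 70
}}

```text
time: 19.08
ee_pos: [0.5115, -0.0373, 0.0772]
tcp_rot: [179.9, 0.1, 82.5]
wrist_force: [-0.1, -0.3, 4.0]
opening: 0.0089
grasp_force: 68.7
```

Emit:
{"method": "send_rows", "body": {
  "linear": [
    [0,0,-0.003],
    [0,0,-0.003],
    [0,0,-0.003],
    [0,0,-0.003],
    [0,0,0],
    [0,0,0]
  ],
  "twist": [
    [0,0,0],
    [0,0,0],
    [0,0,0],
    [0,0,0],
    [0,0,0],
    [0,0,0]
  ],
  "gripper": [3,3,3,3,3,3]
}}

```text
time: 19.82
ee_pos: [0.5112, -0.0372, 0.0888]
tcp_rot: [179.9, 0.1, 82.5]
wrist_force: [1.6, -1.0, 0.1]
opening: 0.0083
grasp_force: 68.5
```

```bash
python3 o.py
```

```text
0.008272816282244905 68.53248238563538 [ 1.608  -1.0367  0.1474] [-0.247  -0.2835  0.0355] [179.8916   0.094   82.5106] [ 0.5112 -0.0372  0.0888] [ -4.1065  -0.3618 -12.741   77.5181  -0.1002  93.3827]
```

The shackle rises with no load on the wrist, so the lock is free. I'll keep lifting slowly.

Emit:
{"method": "send_rows", "body": {
  "linear": [
    [0,0,-0.004],
    [0,0,-0.004],
    [0,0,-0.004],
    [0,0,-0.004],
    [0,0,-0.004],
    [0,0,0],
    [0,0,0]
  ],
  "twist": [
    [0,0,0],
    [0,0,0],
    [0,0,0],
    [0,0,0],
    [0,0,0],
    [0,0,0],
    [0,0,0]
  ],
  "gripper": [3,3,3,3,3,3,3]
}}

```text
time: 20.7
ee_pos: [0.511, -0.0371, 0.1084]
tcp_rot: [179.9, 0.1, 82.5]
wrist_force: [0.0, -0.4, -5.7]
opening: 0.0087
grasp_force: 68.4
```

```bash
python3 o.py
```

```text
0.008655068699418714 68.37843954563141 [ 0.0142 -0.358  -5.6518] [-0.0304 -0.1967 -0.0281] [179.9354   0.0903  82.5115] [ 0.511  -0.0371  0.1084] [ -4.1002  -0.6981 -10.8986  79.7404  -0.094   93.3881]
```

The wrist now carries 5.7 N, so the lock hangs from the open shackle. I'll lift it the rest of the way and carry it over the notebook.

Emit:
{"method": "send_rows", "body": {
  "linear": [
    [0,0,-0.008],
    [0,0,-0.014],
    [0,0,-0.017],
    [0,0,-0.019],
    [0,0,-0.018],
    [0,0,-0.015],
    [0,0,-0.009],
    [0,0,0]
  ],
  "twist": [
    [0,0,0],
    [0,0,0],
    [0,0,0],
    [0,0,0],
    [0,0,0],
    [0,0,0],
    [0,0,0],
    [0,0,0]
  ],
  "gripper": [3,3,3,3,3,3,3,3]
}}

```text
time: 21.7
ee_pos: [0.5112, -0.0369, 0.2092]
tcp_rot: [179.9, 0.1, 82.5]
wrist_force: [0.6, 0.7, -6.8]
opening: 0.0085
grasp_force: 68.6
```

Emit:
{"method": "send_rows", "body": {
  "linear": [
    [0.005,0,0],
    [0.01,0,0],
    [0.015,0,0],
    [0.018,0,0],
    [0.02,0,0],
    [0.02,0,0],
    [0.02,0,0],
    [0.02,0,0]
  ],
  "twist": [
    [0,0,0],
    [0,0,0],
    [0,0,0],
    [0,0,0],
    [0,0,0],
    [0,0,0],
    [0,0,0],
    [0,0,0]
  ],
  "gripper": [3,3,3,3,3,3,3,3]
}}

```text
time: 22.7
ee_pos: [0.5278, 0.0915, 0.2085]
tcp_rot: [179.9, 0.1, 82.5]
wrist_force: [-0.3, -0.1, -5.4]
opening: 0.0086
grasp_force: 68.6
```

Emit:
{"method": "send_rows", "body": {
  "linear": [
    [0.02,0,0],
    [0.02,0,0],
    [0.02,0,0],
    [0.018,0,0],
    [0.018,0,0],
    [0.015,0,0],
    [0.01,-0.001,0],
    [0.006,-0.001,0]
  ],
  "twist": [
    [0,0,0],
    [0,0,0],
    [0,0,0],
    [0,0,0],
    [0,0,0],
    [0,0,0],
    [0,0,0],
    [0,0,0]
  ],
  "gripper": [3,3,3,3,3,3,3,3]
}}

```text
time: 23.7
ee_pos: [0.5422, 0.2166, 0.2082]
tcp_rot: [179.9, 0.1, 82.5]
wrist_force: [-0.1, 0.3, -5.7]
opening: 0.0086
grasp_force: 68.6
```

Emit:
{"method": "send_rows", "body": {
  "linear": [
    [0,0,0],
    [0,0,0],
    [0,0,0],
    [0,0,0],
    [0,0,0],
    [0,0,0],
    [0,0,0],
    [0,0,0]
  ],
  "twist": [
    [0,0,0],
    [0,0,0],
    [0,0,0],
    [0,0,0],
    [0,0,0],
    [0,0,0],
    [0,0,0],
    [0,0,0]
  ],
  "gripper": [3,3,3,3,3,3,3,3]
}}

```text
time: 24.7
ee_pos: [0.5423, 0.2162, 0.2083]
tcp_rot: [179.9, 0.1, 82.5]
wrist_force: [-0.8, 0.1, -5.8]
opening: 0.0084
grasp_force: 68.6
```

```bash
python3 o.py
python3 - <<'E'
from workcell import camera
import cv2
b=camera("side")[100:240,150:350,::-1];cv2.imwrite("pics/c5.png",cv2.resize(b,(800,560),interpolation=2))
E
```

```text
0.008358484352714931 68.59330773353577 [-0.757   0.0828 -5.7639] [ 0.008  -0.2177  0.014 ] [179.9043   0.0909  82.5104] [0.5423 0.2162 0.2083] [ 21.7936   8.9986  10.3848  91.3473  -0.1261 119.2831]
```

View pics/c5.png

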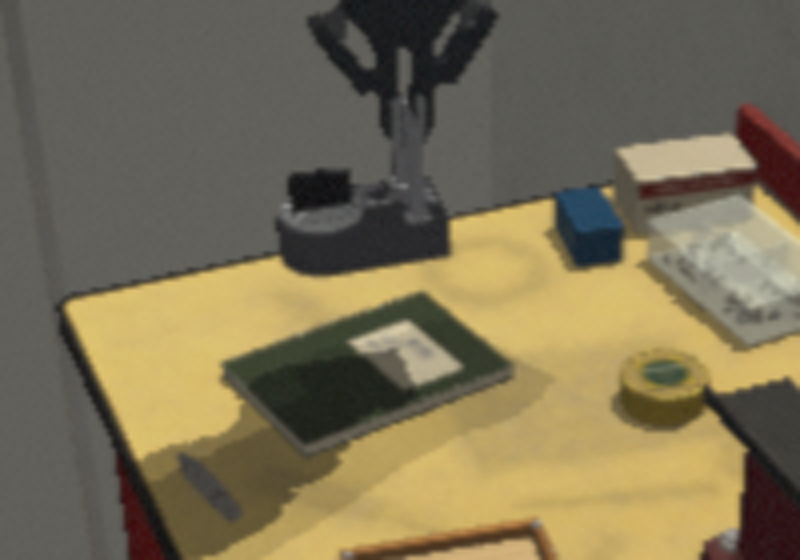

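The side view shows the lock level under the jaws at crop (365,230), with the shackle drawn open, hanging over the notebook. The stand is empty, and the tin and chamfer tool haven't moved. I'll hand it in.

```bash
python3 -c "
from workcell import ticket;print(ticket.job_done())"
```

```text
the job is handed in; nothing more can be done
None
```

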